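Set the inspection mirror so that the camera sees the marker

ROBOT

A 6-joint arm with a two-finger parallel gripper is mounted at the origin on the work surface. World frame = base frame: x ahead of the robot, y to its left, z up, the work surface at z = 0. Lengths are in mm, angles in degrees, forces in N, time in s.
With the tool pointing down it reaches from about 350 to 800 mm from the base axis. Payload 7.3 kg.
Tool frame: the origin (TCP) lies between the finger pads; the fingertips stand 19 mm ahead of it and the grasp point (between the pads) is the TCP; z points along the fingers, y is the line along which they close (so a half turn about z gives the same grasp; the last joint's range is limited). The gripper opens to 85 mm and grips with 20 to 120 N. Pads are 22 mm wide; open, the fingers measure 114 mm over their backs; the gripper's body (76 mm by 85 mm) begins 54 mm behind the grasp point. The pads swing forward as they close: fully open they stand 13 mm farther back than shut.
Start: joints at [57.926, 19.595, 87.324, -0, 73.075, -8.365], TCP at [211.085, 480.714, 250.322] pointing down, gripper open.
Joint ranges: [-145.02, 145.02], [-44.19, 115.74], [2.07, 154.8], [-57.11, 237.11], [16.16, 152.29], [-177.93, 177.93]. Speed limits (degrees/s): [147.25, 147.25, 180, 180, 180, 180].

INTERFACE

Orientations are given as [roll, pitch, yaw] about the fixed x, y, z axes, in that order (R = Rz(yaw) Ry(pitch) Rx(roll)).
In Python, from station import bot gives the robot as it stands. The module is installed in compiled form; this text tells all that it offers.
- The arm moves only by the shell command python3 -m creep 'ROWS' [OPENING]. ROWS is a JSON object of lists of equal length, an entry for each row: "xyz": the shift along the tool's x, y, z in mm, a list of three; "rot": the turn, a rotation vector about the tool's x, y, z in degrees, a list of three. A call has 1 to 10 rows; each row is the pose to reach, as a shift and turn from the pose commanded when the call began, along the tool's axes at that moment; what a row does not reach only later rows make up. A row lasts 1/10 s, in which the tool goes at most 50 mm and 8.59 degrees, less where a joint would pass 70% of its speed; a pose out of reach is approached as far as the arm can. A call with a gripper value outside its range is refused whole. OPENING is the closure, from 0 (fully open) to 1 (shut), set as the call begins (- or left out, the last holds). The fingers move at their own pace and stop on an object; the grip force is fixed at half the most. Time passes only in rows, so rows that repeat a pose let the fingers close. It gives the time, the measured TCP pose, the force, the opening and the grip force at its end, in the units of the state.
- bot.state(): the state, without advancing time (a new reading comes with each control period).
- bot.get_image(name): name is "scene" or "top" or "wrist"; returns (picture, depth): 480x640x3 uint8, red, green, blue; 480x640 float32, mm along the optical axis (not along the pixel's ray), 0 where there is no reading.
- bot.camera_model(name): a dict with "intrinsics" (3x3 intrinsics, pixels), "R" (3x3) and "t" (3): a world point X has camera coordinates R X + t. Camera axes: x right, y down, z forward; pixel columns grow to the right and rows downward; lengths in mm; the calibration is good to about 2 mm. A picture is of the moment at which its call begins: read the wrist's pose just before it. camera_model takes no time and is no camera call; for the wrist camera it gives the pose at the moment of the call.
- bot.finish_job(): hands the job in; it is judged then, once.
Trained networks look in the newest picture that a camera, given by its name, has taken for a name from the list of things; names that differ only in an ending like _2 or _b are one class to them, and where a whole thing is asked for, a point or a joint stands for the part that bears it (a point fixed in the world has none). Each returns a list of dicts, best first, with "p" (0 to 1); they miss things now and then, are a little off and sometimes report something else, mostly with a low value. They report only what shows in the picture. A call takes as long as a camera call.
- bot.spot_in(camera, query): "centre" ([x, y, z] in mm, in world coordinates, good to about 4 mm: the middle of the surface that is visible of it).
- bot.place_of(camera, query): "centre" ([x, y, z] in mm, in world coordinates, good to about 4 mm: a listed point, or the origin of a listed thing).
The state is a dict: "clock": time; "joint_positions": joint angles; "joint_velocities": joint speeds; "tau": joint torques, N m; "ee_pos": TCP position; "tcp_rot": TCP orientation; "wrist_force": force on the tool from outside, world axes, zero at the start; "torque": the same for the moment, N m; "finger_gap": finger opening in mm; "finger_force": force on a finger pad.
Only numpy, scipy, OpenCV 4.12 (cv2) and the standard library are available. Lean on these libraries where they do the work, as an engineer would, in place of code of your own. Each camera call takes 0.05 s, during which the arm holds its last target. There are 200 camera calls.

TASK

Pick the mirror bar out of its storage rest by its upright tab and, keeping hold of it, lay its rod in both V-blocks of the alignment stand, tab midway between the blocks and mirror at the camera's end, so that it sits level. Lean it by the tab until the cross on the swing arm, reflected in the mirror, is in the middle of the camera's view, and finish still gripping the tab: hold that angle, at rest, with the bar resting in the V-blocks. Do not shift the swing arm or disturb anything else on the table.

Things in the scene. Friction and masses are not known exactly. Their poses are not given: they have to be found in the camera images.
- mirror_bar: mirror bar, 0.35 kg (varies by 30 %): level steel rod 10 mm thick, 242 mm long, with an upright grip tab at its middle, a mirror at one end and a counterweight at the other. Starts in the storage rest, tab up. Origin on the rod's axis under the tab, about the centre of mass; y along the rod towards the mirror, z up along the tab; z is also the mirror's normal
- grip_tab (a point): middle of the black upright grip tab (bar z = 27 mm): 14 mm thick along the bar's x, 30 mm wide along y, from bar z = 4 to 50 mm; take it from above across its 14 mm, in its upper part
- mirror_centre (a point): centre of the square flat mirror, 44 x 44 mm, on the rod's end at bar y = 130 mm; its reflecting face lies on the rod's axis (bar z = 0) and faces the bar's +z, parallel to the tab's direction
- bar_near_mirror (a point): point on the rod's axis 60 mm from the tab's middle towards the mirror (this part goes in the V-block beside the mirror)
- bar_far (a point): point on the rod's axis 60 mm from the tab's middle away from the mirror. Beyond it, at bar y = -120 mm, a steel counterweight 24 mm thick, 26 mm long hangs with its centre 18 mm below the axis
- rest: storage rest, fixed: grey tray 90 x 170 mm with two upright V-notches at y = +60 and -60 mm, 16 mm wide along y, which carry the rod, axis along the rest's y, 60 mm above the table, mirror at +y. Origin under its centre on the table, z up
- stand: alignment stand, fixed: black plate 12 mm thick (x -80 to 140, y -85 to 200 mm) with two V-blocks, camera (+x side) and swing arm (-x side). Origin on the table, midway below the V-blocks; y along their line towards camera and arm; z up. A seated rod's axis is at x = 0, z = 120 mm; the space straight above it is free, 30 mm to either side
- block_vee_near_mirror: V-block at y = +60 mm of the stand, 16 mm wide along y; 90 degree V, 34 mm across its mouth, which is 10 mm above a seated rod's axis. Origin under its centre at stand z = 12 mm, axes as the stand
- block_vee_far: the same V-block at y = -60 mm of the stand
- vee_near_mirror (a point): where the rod's axis passes when seated, at the middle of the V-block beside the camera's side (stand 0, 60, 120 mm)
- vee_far (a point): the same for the other V-block (stand 0, -60, 120 mm)
- mirror_spot (a point): where the mirror's centre belongs (stand 0, 130, 120 mm): the point the camera looks at, and on the swing arm's axis
- inspection_camera: small grey camera with a dark round lens barrel 22 mm across, on a mast of the stand. Origin at the lens's front; z is its line of sight, through mirror_spot, 140 mm away. Seen from mirror_spot it stands 55 degrees above level on the stand's +x side; its highest part is about 310 mm above the table
- swing_arm (a joint): angle (rad) of the swing arm that carries the marker; it turns about the rod's seated axis, and stiff friction keeps it. 0: the marker is level with the axis, on the stand's -x side; positive: raised. It starts between -0.02 and 0.74 and is to be left alone
- marker (a point): marker: middle of a black cross, 22 mm, on a white plate 58 x 28 mm facing mirror_spot from 120 mm away. The camera sees it centred when the mirror, centred at mirror_spot, has its normal halving the angle between the directions to lens and marker (tab leaning to the stand's -x side, 0.11 to 0.49 rad from upright)
- bottle: bystander: white-capped bottle, 56 mm across, 150 mm tall. Origin under its centre
- jar: bystander: low jar with a steel cap, 48 mm across, 50 mm tall. Origin under its centre
- driver: bystander: screwdriver, 150 mm long, lying flat. Origin under its centre (at mid length)
- screw_tray: bystander: open aluminium tray 100 x 80 x 30 mm. Origin under its centre
- lens_tube: bystander: short black tube 38 mm across, 30 mm tall, standing on end. Origin under its centre
- wafer_box: bystander: closed flat white box 120 x 120 x 35 mm. Origin under its centre
- mouse: bystander: black computer mouse 100 x 60 x 34 mm. Origin under its centre

How it is judged:
By the outcome, as a careful person would: the job done as asked, in the order asked, and still so for the second after the job is handed in, while the arm keeps its last pose, push and grip.
It also fails if it takes over 48 s, if anything falls off the work surface, if the arm or the gripper's body presses on something with over 40 N, if the wrist force passes 120 N, or if a joint passes its speed limit or range.

## Working session

There is one attempt and no reset: what is moved stays moved. The work goes in short steps, Python scripts to look and compute and a shell command to move; the robot and the scene stay as the last step left them, time stands still between calls to the robot, and variables do not carry over. Pictures are saved under pics/ and viewed, at most 10 in all, crops included, and the job is handed in when it is done.

```bash
mkdir -p pics
python3 - <<'E'
from station import bot
import cv2,numpy as np
s=bot.state();print(s['clock'],s['ee_pos'],s['tcp_rot'],s['finger_gap'])
ims=[]
for c in ("scene","top"):
    im,d=bot.get_image(c);ims.append(im)
    for q in ["grip_tab","mirror_centre","bar_near_mirror","bar_far","rest","stand","block_vee_near_mirror","block_vee_far","inspection_camera","marker","mirror_bar","bottle"]:
        r=bot.place_of(c,q);print(c,q,[(np.round(x['centre']).tolist(),round(x['p'],2)) for x in r[:2]])
for c,i in zip(("scene","top"),ims): cv2.imwrite(f'pics/{c}1.png',i[:,:,::-1])
print(bot.state()['clock'])
E
```

```text
0.0 [210.86239148 480.39858608 249.6153688 ] [-1.79913639e+02 -1.25455010e-02  1.56293084e+02] 85.31626322488044
scene grip_tab [([548.0, -193.0, 85.0], 0.82), ([656.0, -485.0, -2.0], 0.43)]
scene mirror_centre [([545.0, -63.0, 62.0], 0.65)]
scene bar_near_mirror [([546.0, -130.0, 59.0], 0.76)]
scene bar_far [([547.0, -255.0, 58.0], 0.72), ([657.0, -486.0, -1.0], 0.62)]
scene rest [([549.0, -187.0, 4.0], 0.56)]
scene stand [([551.0, 242.0, -0.0], 0.91), ([423.0, 56.0, -0.0], 0.44)]
scene block_vee_near_mirror [([556.0, 300.0, 9.0], 0.65)]
scene block_vee_far [([544.0, 176.0, 16.0], 0.63)]
scene inspection_camera [([645.0, 360.0, 233.0], 0.56)]
scene marker [([452.0, 380.0, 172.0], 0.68)]
scene mirror_bar [([549.0, -196.0, 63.0], 0.78), ([551.0, -255.0, 58.0], 0.46)]
scene bottle [([811.0, -41.0, -3.0], 0.82)]
top grip_tab [([547.0, -195.0, 86.0], 0.94)]
top mirror_centre [([548.0, -64.0, 60.0], 0.64)]
top bar_near_mirror [([808.0, -37.0, 2.0], 0.71), ([544.0, -194.0, 86.0], 0.68)]
top bar_far [([550.0, -250.0, 57.0], 0.71)]
top rest [([546.0, -186.0, -1.0], 0.8)]
top stand [([550.0, 237.0, 3.0], 0.92)]
top block_vee_near_mirror [([551.0, 299.0, 14.0], 0.54)]
top block_vee_far [([548.0, 185.0, 12.0], 0.7), ([596.0, 479.0, 3.0], 0.69)]
top inspection_camera [([549.0, -195.0, 55.0], 0.71), ([646.0, 362.0, 238.0], 0.61)]
top marker [([454.0, 379.0, 167.0], 0.84)]
top mirror_bar [([549.0, -195.0, 57.0], 0.86)]
top bottle [([806.0, -35.0, 0.0], 0.81), ([549.0, -251.0, 56.0], 0.63)]
1.3
```

View pics/scene1.png

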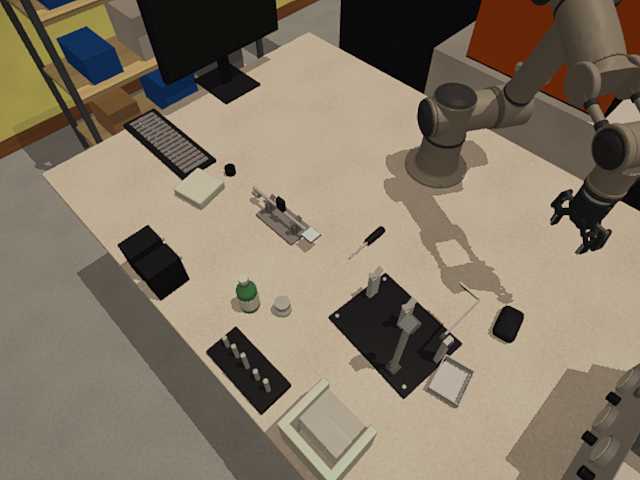

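View pics/top1.png

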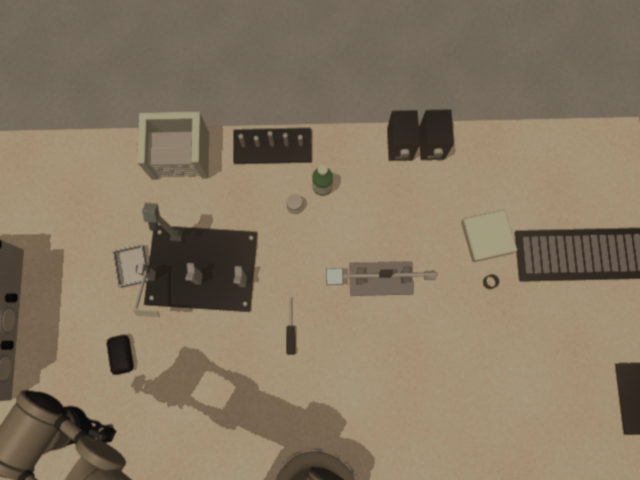

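Bar lies along world y at about (548,-195), tab dark at top px (387,273), mirror at (335,276). Stand plate is at px (150-257, 226-310), slightly rotated, camera mast at (155,215), marker at (147,313). Next I'll move above the stand for a closer look.

```bash
cat > h.py <<'E'
from station import bot
import cv2,numpy as np
from scipy.spatial.transform import Rotation as Ro
def go(p,rpy,frm=None):
    s=bot.state(); p0,r0=frm if frm else (s['ee_pos'],s['tcp_rot'])
    R0=Ro.from_euler('xyz',r0,degrees=True);R1=Ro.from_euler('xyz',rpy,degrees=True)
    print('xyz',np.round(R0.inv().apply(np.array(p)-p0),1).tolist(),'rot',np.round((R0.inv()*R1).as_rotvec(degrees=True),2).tolist())
def st():
    s=bot.state();print(round(s['clock'],2),np.round(s['ee_pos'],2),np.round(s['tcp_rot'],2),'F',np.round(s['wrist_force'],1),'T',np.round(s['torque'],2),round(s['finger_gap'],1),round(float(np.max(s['finger_force'])),1))
E
python3 - <<'E'
from h import *
go([480,200,430],[180,0,90],([211.085,480.714,250.322],[180,0,156.293]))
m=bot.camera_model("wrist");R=m['R'];t=m['t'];s=bot.state()
c=-R.T@t;print(m['intrinsics']);Rt=Ro.from_euler('xyz',s['tcp_rot'],degrees=True)
print('cam in tool',Rt.inv().apply(c-s['ee_pos']),'z',Rt.inv().apply(R[2]))
E
```

```text
xyz [-359.1, -148.9, -179.7] rot [0.0, -0.0, 66.29]
[[429.31292342   0.         320.16205624]
 [  0.         429.31292342 231.81270733]
 [  0.           0.           1.        ]]
cam in tool [  74.4780084    -0.37908154 -124.36599644] z [-0.29074107 -0.00113201  0.9568011 ]
```

Run:
```python
from h import *
go([520,320,430],[180,0,90],([211.085,480.714,250.322],[180,0,156.293]))
```

```text
xyz [-347.5, -22.9, -179.7] rot [0.0, -0.0, 66.29]
```

```bash
python3 -m creep '{"xyz":[[0,0,-50],[-40,-3,-80],[-80,-5,-110],[-120,-8,-130],[-160,-11,-150],[-205,-14,-170],[-250,-16,-180],[-290,-20,-180],[-330,-22,-180],[-348,-23,-180]],"rot":[[0,0,8],[0,0,16],[0,0,24],[0,0,32],[0,0,40],[0,0,48],[0,0,56],[0,0,64],[0,0,66.3],[0,0,66.3]]}' 0
python3 - <<'E'
from h import *
st()
im,d=bot.get_image("wrist");cv2.imwrite('pics/w1.png',im[:,:,::-1]);np.savez('w1.npz',d=d,**{k:np.array(v) for k,v in bot.camera_model("wrist").items()})
for q in ["stand","block_vee_near_mirror","block_vee_far","vee_near_mirror","vee_far","inspection_camera","marker","mirror_spot","swing_arm"]:
    r=bot.place_of("wrist",q);print(q,[(np.round(x['centre'],1).tolist(),round(x['p'],2)) for x in r[:2]])
st()
E
```

```text
clock: 2.3
ee_pos: [523.2, 317.5, 429.3]
tcp_rot: [-180.0, 0.1, 89.7]
wrist_force: [0.1, 0.2, -1.0]
finger_gap: 85.5
finger_force: 0.0
2.3 [523.22 317.54 429.32] [-1.7997e+02  6.0000e-02  8.9740e+01] F [ 0.1  0.2 -1. ] T [ 0.03 -0.02 -0.02] 85.5 0.0
stand [([553.4, 239.9, -1.2], 0.78)]
block_vee_near_mirror [([555.4, 297.0, 14.7], 0.96)]
block_vee_far [([552.6, 182.6, 13.3], 0.9)]
vee_near_mirror [([557.0, 301.7, 119.3], 0.88)]
vee_far [([547.0, 180.8, 120.1], 0.93)]
inspection_camera [([642.2, 360.8, 236.0], 0.72), ([361.7, 501.0, 1.7], 0.25)]
marker [([454.8, 377.4, 166.1], 0.63)]
mirror_spot [([558.7, 300.7, 119.6], 0.69), ([559.9, 370.8, 121.1], 0.68)]Traceback (most recent call last):
  File "<stdin>", line 5, in <module>
ValueError: it knows: bar_far, bar_near_mirror, block_vee_far, block_vee_near_mirror, bottle, driver, grip_tab, inspection_camera, jar, lens_tube, marker, mirror_bar, mirror_centre, mirror_spot, mouse, rest, scre
```

View pics/w1.png

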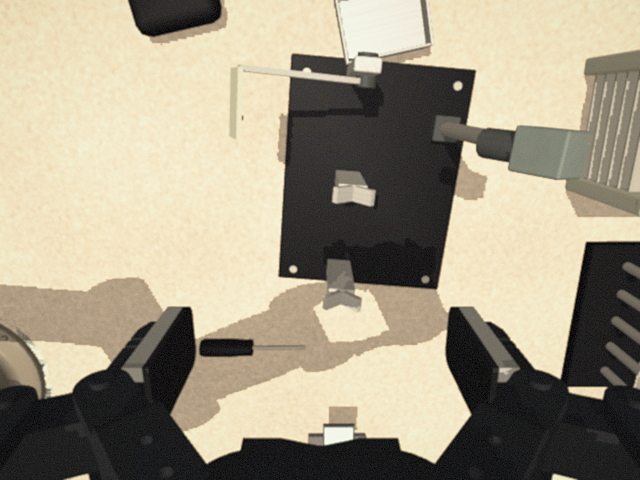

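The plate corners show at px (292,54), (475,70), (438,289) and (279,277), and the V-blocks at (354,190) and (342,295). The marker plate is at (237,100), seen edge-on. I'll fit the stand pose from these.

Run:
```python
from h import *
z=np.load('w1.npz');K=z['intrinsics'];R=z['R'];t=z['t'];d=z['d'];c=-R.T@t
def ray(u,v,h):
    r=R.T@np.linalg.solve(K,[u,v,1]);return c+r*(h-c[2])/r[2]
# dark-mask refine of edges via depth: plate = world z in 6..20
v,u=np.mgrid[0:480,0:640];P=np.linalg.solve(K,np.stack([u.ravel()*d.ravel(),v.ravel()*d.ravel(),d.ravel()])).T
W=(P-t)@R; 
m=(d.ravel()>0)&(W[:,2]>7)&(W[:,2]<17)&(u.ravel()>270)&(u.ravel()<490)&(v.ravel()<300)
rect=cv2.minAreaRect(W[m,:2].astype(np.float32));print('rect',rect,m.sum(),W[m,2].mean())
src=np.array([[-80,200],[140,200],[140,-85],[-80,-85]]);dst=np.array([ray(*p,12)[:2] for p in [(292,54),(475,70),(438,289),(279,277)]])
print(dst.round(1))
def fit(src,dst):
    a=src-src.mean(0);b=dst-dst.mean(0);th=np.arctan2((a[:,0]*b[:,1]-a[:,1]*b[:,0]).sum(),(a*b).sum())
    T=np.array([[np.cos(th),-np.sin(th)],[np.sin(th),np.cos(th)]]);o=dst.mean(0)-T@src.mean(0);print('yaw',np.degrees(th),'o',o,'res',(dst-(src@T.T+o)).round(1).tolist());return th,o
fit(src,dst)
n=np.array([[0,60],[0,-60],[0,130],[80.3,130]]);fit(n,np.array([[557,301.7],[547,180.8],[559.9,370.8],[642.2,360.8]]))
b=(W[:,2]>122)&(W[:,2]<140)&(u.ravel()>320)&(u.ravel()<385)&(v.ravel()>160)&(v.ravel()<320)
w=W[b];
for lo,hi in((250,340),(140,240)):
    q=w[(w[:,1]>lo)&(w[:,1]<hi)]
    if len(q): print('vee top',len(q),q.mean(0),cv2.minAreaRect(q[:,:2].astype(np.float32)))
mk=bot.place_of("wrist","marker");print(mk[:1]); mk2=bot.spot_in("wrist","marker");print(mk2[:1])
go([548,-195,330],[180,0,90],([520,320,430],[180,0,90]))
```

```text
rect ((590.2403564453125, 326.4113464355469), (352.941162109375, 220.38160705566406), 84.92622375488281) 35001 12.117950070414347
[[491.2 442.6]
 [706.9 423.8]
 [684.3 141.9]
 [466.5 160.9]]
yaw -4.868139456006873 o [552.48509954 237.56134731] res [[1.5, -1.0], [-2.0, -1.1], [-0.4, 0.9], [0.9, 1.2]]
yaw -4.732040144514376 o [551.15619904 240.40266193] res [[0.9, 1.5], [0.8, 0.2], [-2.0, 0.8], [0.3, -2.5]]
vee top 395 [557.94802571 298.74405175 126.66826069] ((557.423828125, 298.35638427734375), (16.298582077026367, 42.41619110107422), 84.83674621582031)
vee top 344 [546.95060106 179.59599056 126.63219603] ((546.81201171875, 178.70278930664062), (17.61730194091797, 42.37093734741211), 85.0469741821289)
[{'centre': [454.8, 377.4, 166.1], 'p': 0.63}]
[{'centre': [466.1, 411.0, 162.7], 'p': 0.77}]
xyz [-515.0, 28.0, 100.0] rot [0.0, 0.0, 0.0]
```

```bash
python3 -m creep '{"xyz":[[-30,2,0],[-75,4,10],[-125,6,20],[-170,9,30],[-215,11,45],[-260,14,60],[-305,16,80],[-350,19,100],[-395,21,120],[-440,24,140]],"rot":[[0,0,0],[0,0,0],[0,0,0],[0,0,0],[0,0,0],[0,0,0],[0,0,0],[0,0,0],[0,0,0],[0,0,0]]}'
python3 -m creep '{"xyz":[[-40,2,25],[-65,4,40],[-75,4,40],[-75,4,40]],"rot":[[0,0,0],[0,0,0],[0,0,0],[0,0,0]]}'
python3 - <<'E'
from h import *
st();m=bot.camera_model("wrist");im,d=bot.get_image("wrist");cv2.imwrite('pics/w2.png',im[:,:,::-1])
for q in ["grip_tab","mirror_centre","bar_near_mirror","bar_far","rest","mirror_bar"]:
    r=bot.place_of("wrist",q);print(q,[(np.round(x['centre'],1).tolist(),round(x['p'],2)) for x in r[:2]])
def world(d,K,R,t):
    v,u=np.mgrid[0:480,0:640];D=d.ravel();P=np.linalg.solve(K,np.stack([u.ravel()*D,v.ravel()*D,D])).T
    return (P-t)@R,u.ravel(),v.ravel()
W,u,v=world(d,m['intrinsics'],m['R'],m['t'])
k=(d.ravel()>0)&(W[:,2]>100)&(W[:,2]<125)&(abs(W[:,0]-548)<30)&(abs(W[:,1]+195)<40)
print('tab top',k.sum(),W[k].mean(0),cv2.minAreaRect(W[k,:2].astype(np.float32)))
k=(d.ravel()>0)&(W[:,2]>50)&(W[:,2]<75)&(abs(W[:,0]-548)<15)&(abs(abs(W[:,1]+195)-60)<30)
if k.sum(): print('rod',k.sum(),np.polyfit(W[k,1]+195,W[k,0],1),W[k,2].max())
z=np.load('w1.npz');W,u,v=world(z['d'],z['intrinsics'],z['R'],z['t'])
a=np.radians(-5.0);dx=W[:,0]-552.2;dy=W[:,1]-238.5
X=np.cos(a)*dx+np.sin(a)*dy;Y=-np.sin(a)*dx+np.cos(a)*dy;Z=W[:,2]-120
k=(z['d'].ravel()>0)&(Z>-20)&(Z<90)&(X<-30)&(X>-140)&(Y>100)&(Y<210)
for x in range(-130,-25,10):
    j=k&(X>=x)&(X<x+10)
    if j.sum(): print(x+5,j.sum(),'Y',Y[j].min().round(1),Y[j].max().round(1),'Z',np.median(Z[j]).round(1),np.percentile(Z[j],[5,95]).round(1))
j=k&(X>-100)&(Y>150);print('arm fit',np.polyfit(X[j],Z[j],1))
E
```

```text
clock: 3.85
ee_pos: [544.1, -121.7, 290.0]
tcp_rot: [179.9, 0.0, 90.0]
wrist_force: [0.4, 0.2, -0.5]
finger_gap: 85.5
finger_force: 0.0
clock: 4.25
ee_pos: [548.4, -195.9, 250.6]
tcp_rot: [180.0, -0.0, 89.9]
wrist_force: [0.0, 0.0, -0.1]
finger_gap: 85.7
finger_force: 0.0
4.25 [ 548.41 -195.88  250.62] [ 1.7999e+02 -1.0000e-02  8.9910e+01] F [ 0.   0.  -0.1] T [ 0.02 -0.01 -0.02] 85.7 0.0
grip_tab [([546.5, -63.9, 57.0], 0.67), ([548.0, -192.7, 89.4], 0.6)]
mirror_centre [([546.1, -66.7, 59.3], 0.87)]
bar_near_mirror [([545.6, -136.5, 62.0], 0.87), ([547.3, -189.4, 0.4], 0.3)]
bar_far [([546.3, -251.2, 60.3], 0.92)]
rest [([548.9, -191.0, 0.7], 0.63), ([530.1, -482.4, 3.0], 0.2)]
mirror_bar [([544.3, -194.5, 58.7], 0.73)]
tab top 1067 [ 546.11311759 -192.23632506  110.27649979] ((546.050537109375, -193.4132843017578), (30.38834571838379, 13.588640213012695), 89.8772964477539)
rod 3413 [-9.14627828e-04  5.47338134e+02] 71.72284565946772
-125 31 Y 112.8 161.2 Z 39.1 [37.9 40.2]
-115 480 Y 112.3 172.6 Z 52.0 [41.5 61.6]
-105 463 Y 112.3 172.6 Z 63.0 [51.  64.6]
-95 85 Y 167.6 172.7 Z 47.7 [42.9 50.4]
-85 87 Y 167.6 172.6 Z 43.3 [39.  45.5]
-75 82 Y 167.6 172.6 Z 39.0 [36.  41.3]
-65 77 Y 167.6 172.6 Z 34.0 [28.4 36.9]
-55 79 Y 167.6 172.5 Z 30.1 [24.7 33. ]
-45 71 Y 167.5 172.6 Z 25.3 [21.2 27.5]
-35 68 Y 167.5 172.5 Z 21.1 [17.7 23.5]
arm fit [-0.44428152  5.12267434]
```

View pics/w2.png

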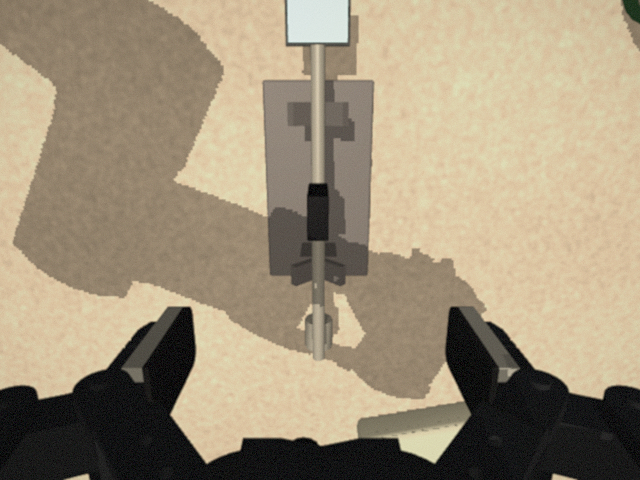

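Tab top is at px (318,210), the bar is aligned with world y, and the fingers straddle it. I'll descend and grip.

```bash
python3 -m creep '{"xyz":[[2,-1.5,45],[2,-1.5,90],[2,-1.5,130],[2,-1.5,152],[2,-1.5,152],[2,-1.5,152]],"rot":[[0,0,0],[0,0,0],[0,0,0],[0,0,0],[0,0,0],[0,0,0]]}'
python3 -m creep '{"xyz":[[0,0,0],[0,0,0],[0,0,0],[0,0,0],[0,0,0],[0,0,0],[0,0,0],[0,0,0]],"rot":[[0,0,0],[0,0,0],[0,0,0],[0,0,0],[0,0,0],[0,0,0],[0,0,0],[0,0,0]]}' 1
```

```text
clock: 5.2
ee_pos: [547.4, -193.1, 99.1]
tcp_rot: [180.0, 0.0, 90.0]
wrist_force: [-1.3, -0.9, -0.2]
finger_gap: 85.5
finger_force: 0.0
clock: 6.0
ee_pos: [546.8, -193.3, 98.7]
tcp_rot: [180.0, 0.0, 90.0]
wrist_force: [-2.1, -0.5, 5.4]
finger_gap: 12.8
finger_force: 58.7
```

```bash
python3 -m creep '{"xyz":[[0,0,-5],[0,0,-15],[0,0,-35],[0,0,-65],[0,0,-100],[0,0,-135],[0,0,-152],[0,0,-152],[0,0,-152]],"rot":[[0,0,0],[0,0,0],[0,0,0],[0,0,0],[0,0,0],[0,0,0],[0,0,0],[0,0,0],[0,0,0]]}'
cat >> h.py <<'E'
def world(d,m):
    K,R,t=m['intrinsics'],m['R'],m['t']
    v,u=np.mgrid[0:480,0:640];D=d.ravel();P=np.linalg.solve(K,np.stack([u.ravel()*D,v.ravel()*D,D])).T
    return (P-t)@R,u.ravel(),v.ravel()
def bar(name):
    m=bot.camera_model("wrist");s=bot.state();im,d=bot.get_image("wrist");cv2.imwrite(f'pics/{name}.png',im[:,:,::-1])
    W,u,v=world(d,m);Rt=Ro.from_euler('xyz',s['tcp_rot'],degrees=True)
    T=Rt.inv().apply(W-s['ee_pos'])   # tool frame: x along bar, z down
    ok=(d.ravel()>0)
    k=ok&(abs(T[:,1])<20)&(abs(T[:,2]-38)<12)&(T[:,0]>112)&(T[:,0]<148)
    print('mirror n',k.sum(),T[k].mean(0).round(2))
    if k.sum()>50:
        c=np.linalg.lstsq(np.c_[T[k,:2],np.ones(k.sum())],T[k,2],rcond=None)[0];print('mirror plane dz/dx,dz/dy deg',np.degrees(c[:2]).round(2),'z at tcp axis',c[2].round(2), 'z std',np.std(T[k,2]-np.c_[T[k,:2],np.ones(k.sum())]@c).round(2))
    k=ok&(abs(T[:,1])<3)&(abs(T[:,2]-33)<9)&(T[:,0]>25)&(T[:,0]<100)
    if k.sum()>20: print('rod',k.sum(),'z(x)',np.polyfit(T[k,0],T[k,2],1).round(4),'y(x)',np.polyfit(T[k,0],T[k,1],1).round(4))
    k=ok&(abs(T[:,1])<40)&(abs(T[:,2]-38)<12)&(T[:,0]>105)&(T[:,0]<160)
    if k.sum()>20: print('mirror rect',cv2.minAreaRect(T[k,:2].astype(np.float32)))
    return im,d,m,T,W
E
python3 - <<'E'
from h import *
st();bar('w3');go([552.2,238.5,250],[180,0,85],([546.5,-193,250],[180,0,90]))
E
```

```text
clock: 6.9
ee_pos: [546.5, -193.0, 249.6]
tcp_rot: [-180.0, -0.0, 90.0]
wrist_force: [-0.7, -0.3, -3.9]
finger_gap: 13.0
finger_force: 58.9
6.9 [ 546.48 -193.03  249.59] [-1.7995e+02 -4.0000e-02  8.9990e+01] F [-0.7 -0.3 -3.9] T [ 0.03  0.02 -0.02] 13.0 58.9
mirror n 0 [nan nan nan]
rod 3568 z(x) [9.00000e-04 3.34911e+01] y(x) [ 0.0017 -0.138 ]
mirror rect ((106.539794921875, -0.6745758056640625), (3.072065830230713, 43.67272186279297), 0.027965540066361427)
xyz [431.5, 5.7, 0.0] rot [0.0, -0.0, 5.0]h.py:20: RuntimeWarning: Mean of empty slice.
  print('mirror n',k.sum(),T[k].mean(0).round(2))
  ret = um.true_divide(
```

View pics/w3.png

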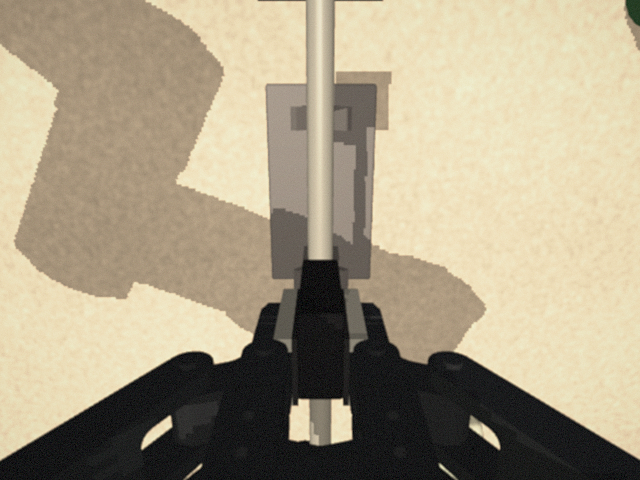

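The bar hangs level in the grip (rod at px column 320). I'll carry it over the stand.

```bash
python3 -m creep '{"xyz":[[10,0,0],[35,0.5,0],[75,1,0],[120,1.5,0],[165,2,0],[210,2.5,0],[255,3,0],[300,4,0],[335,5,0],[360,5.7,0]],"rot":[[0,0,0],[0,0,1],[0,0,2],[0,0,3],[0,0,4],[0,0,5],[0,0,5],[0,0,5],[0,0,5],[0,0,5]]}'
python3 - <<'E'
from h import *
st();go([552.2,238.5,220],[180,0,85],([552.2,-193+360,250],[180,0,85]))
E
```

```text
clock: 7.95
ee_pos: [551.4, 169.9, 248.9]
tcp_rot: [-179.8, -0.0, 85.1]
wrist_force: [0.6, -0.1, -4.1]
finger_gap: 12.9
finger_force: 58.7
7.95 [551.37 169.93 248.94] [-1.7985e+02 -1.0000e-02  8.5120e+01] F [ 0.6 -0.1 -4.1] T [-0.02 -0.05  0.04] 12.9 58.7
xyz [71.2, -6.2, 30.0] rot [0.0, 0.0, 0.0]
```

```bash
python3 -m creep '{"xyz":[[0,-6.2,0],[20,-6.2,0],[45,-6.2,0],[65,-6.2,0],[71,-6.2,10],[71,-6.2,25],[71,-6.2,30],[71,-6.2,30],[71,-6.2,30]],"rot":[[0,0,0],[0,0,0],[0,0,0],[0,0,0],[0,0,0],[0,0,0],[0,0,0],[0,0,0],[0,0,0]]}'
python3 - <<'E'
from h import *
st();im,d,m,T,W=bar('w4')
a=np.radians(-5)
r=(d.ravel()>0)&(W[:,2]>120)&(W[:,2]<134)&(abs(W[:,0]-555)<40)&(W[:,1]>285)&(W[:,1]<315)
print(r.sum(),W[r].mean(0),cv2.minAreaRect(W[r,:2].astype(np.float32)))
for q in ["vee_near_mirror","mirror_spot","marker"]:
    x=bot.place_of("wrist",q);print(q,[(np.round(x['centre'],1).tolist(),round(x['p'],2)) for x in x[:2]])
E
```

```text
clock: 8.85
ee_pos: [552.8, 237.4, 220.4]
tcp_rot: [-180.0, 0.0, 84.9]
wrist_force: [0.3, 0.1, -3.9]
finger_gap: 13.4
finger_force: 59.0
8.85 [552.77 237.41 220.38] [-1.800e+02  1.000e-02  8.495e+01] F [ 0.3  0.1 -3.9] T [-0.01 -0.01 -0.01] 13.4 59.0
mirror n 0 [nan nan nan]
rod 3571 z(x) [1.80000e-03 3.34338e+01] y(x) [ 0.0011 -0.0882]
mirror rect ((106.5012435913086, -0.5450096130371094), (2.994556188583374, 43.62744140625), 0.01114141196012497)
1906 [555.75108573 299.67421687 126.58176026] ((556.1658325195312, 299.3864440917969), (16.044347763061523, 42.49777603149414), 84.90533447265625)
vee_near_mirror [([558.2, 299.1, 120.0], 0.6)]
mirror_spot []
marker []h.py:20: RuntimeWarning: Mean of empty slice.
  print('mirror n',k.sum(),T[k].mean(0).round(2))
  ret = um.true_divide(
```

View pics/w4.png

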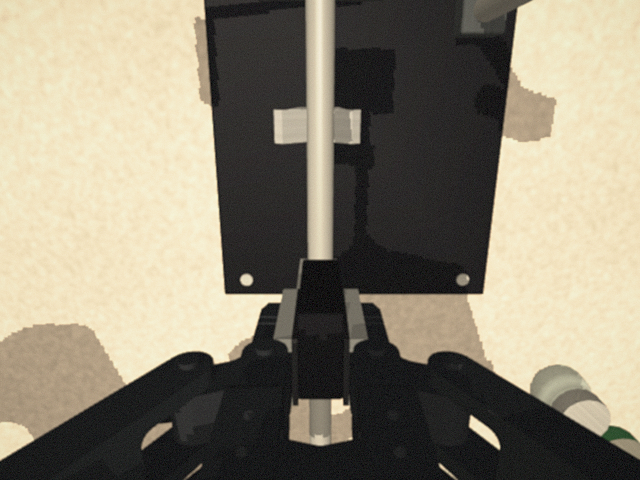

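The near V-block is at px (317,126), with the rod at column 320 there, so the rod is about 1.5 mm too far +x. I'll correct that and descend.

```bash
python3 -m creep '{"xyz":[[1.2,-1.5,0],[1.2,-1.5,20],[1.2,-1.5,40],[1.2,-1.5,52],[1.2,-1.5,57],[1.2,-1.5,57],[1.2,-1.5,57]],"rot":[[0,0,0],[0,0,0],[0,0,0],[0,0,0],[0,0,0],[0,0,0],[0,0,0]]}'
python3 -m creep '{"xyz":[[0,0,1],[0,0,2],[0,0,3],[0,0,4],[0,0,4],[0,0,4]],"rot":[[0,0,0],[0,0,0],[0,0,0],[0,0,0],[0,0,0],[0,0,0]]}'
```

```text
clock: 9.75
ee_pos: [551.8, 239.5, 164.1]
tcp_rot: [179.9, -0.0, 85.0]
wrist_force: [-1.8, -0.2, -4.4]
finger_gap: 12.9
finger_force: 59.0
clock: 10.35
ee_pos: [551.3, 239.3, 159.3]
tcp_rot: [-180.0, -0.0, 85.0]
wrist_force: [-0.4, -0.9, -4.1]
finger_gap: 13.2
finger_force: 59.0
```

```bash
for i in 1 2; do python3 -m creep '{"xyz":[[0,0,0.5],[0,0,0.5],[0,0,0.5]],"rot":[[0,0,0],[0,0,0],[0,0,0]]}'; done
python3 - <<'E'
from h import *
st();bar('w5')
E
```

```text
clock: 10.65
ee_pos: [551.4, 239.3, 158.9]
tcp_rot: [180.0, -0.0, 85.0]
wrist_force: [0.5, -0.5, -3.5]
finger_gap: 12.8
finger_force: 59.3
clock: 10.95
ee_pos: [551.4, 239.3, 158.9]
tcp_rot: [180.0, -0.0, 85.0]
wrist_force: [-0.4, -0.5, 1.9]
finger_gap: 13.3
finger_force: 59.8
10.95 [551.44 239.34 158.85] [ 1.7996e+02 -2.0000e-02  8.4990e+01] F [-0.4 -0.5  1.9] T [-0.09  0.19 -0.01] 13.3 59.8
mirror n 0 [nan nan nan]
rod 3564 z(x) [7.00000e-04 3.35588e+01] y(x) [ 0.002  -0.1489]
mirror rect ((106.52334594726562, -0.6481304168701172), (3.04488205909729, 43.61457824707031), 0.08782820403575897)h.py:20: RuntimeWarning: Mean of empty slice.
  print('mirror n',k.sum(),T[k].mean(0).round(2))
  ret = um.true_divide(
```

```bash
python3 -m creep '{"xyz":[[0,0,0.5],[0,0,0.5],[0,0,0.5]],"rot":[[0,0,0],[0,0,0],[0,0,0]]}'; python3 -c "
from h import *
st()"; python3 -m creep '{"xyz":[[0,0,0.5],[0,0,0.5],[0,0,0.5]],"rot":[[0,0,0],[0,0,0],[0,0,0]]}'
python3 - <<'E'
from h import *
st()
for c in ("scene","top"):
    im,d=bot.get_image(c)
    for q in ["mirror_centre","bar_near_mirror","bar_far","grip_tab","marker"]:
        x=bot.place_of(c,q);print(c,q,[(np.round(x['centre'],1).tolist(),round(x['p'],2)) for x in x[:2]])
E
```

```text
clock: 11.3
ee_pos: [551.5, 239.4, 158.8]
tcp_rot: [179.9, -0.0, 85.0]
wrist_force: [-2.3, -0.7, 5.4]
finger_gap: 13.4
finger_force: 60.6
11.3 [551.46 239.39 158.79] [ 1.7994e+02 -3.0000e-02  8.4990e+01] F [-2.3 -0.7  5.4] T [-0.19  0.44 -0.06] 13.4 60.6
clock: 11.6
ee_pos: [551.5, 239.4, 158.8]
tcp_rot: [179.9, -0.0, 85.0]
wrist_force: [-3.2, -1.1, 7.8]
finger_gap: 12.9
finger_force: 61.0
11.6 [551.45 239.39 158.75] [ 1.7992e+02 -3.0000e-02  8.5000e+01] F [-3.2 -1.1  7.8] T [-0.22  0.61 -0.04] 12.9 61.0
scene mirror_centre [([560.4, 368.7, 118.1], 0.59), ([526.4, -480.2, 0.8], 0.37)]
scene bar_near_mirror [([558.1, 300.6, 119.8], 0.76)]
scene bar_far [([550.9, 179.1, 117.3], 0.82)]
scene grip_tab [([556.5, 237.9, 145.5], 0.92), ([810.5, -41.5, -2.5], 0.38)]
scene marker [([450.0, 377.8, 171.1], 0.72), ([759.6, 39.1, 1.1], 0.54)]
top mirror_centre [([563.9, 368.6, 121.0], 0.78), ([564.5, 368.6, 118.5], 0.52)]
top bar_near_mirror []
top bar_far [([548.4, 181.1, 117.6], 0.76), ([428.0, 58.5, -3.6], 0.59)]
top grip_tab []
top marker [([457.4, 379.1, 167.5], 0.9)]
```

Both blocks carry the bar evenly (moment about zero at the rod). Next step is to lean it about the rod's axis.

```bash
python3 -m creep '{"xyz":[[0,-0.6,0],[0,-1.9,0],[0,-3.3,0.1],[0,-4.6,0.2],[0,-5.9,0.4],[0,-7.3,0.6],[0,-8.6,0.8],[0,-9.9,1.1],[0,-10.9,1.4],[0,-10.9,1.4]],"rot":[[0,0,0],[-2,0,0],[-4,0,0],[-6,0,0],[-8,0,0],[-10,0,0],[-12,0,0],[-14,0,0],[-15.5,0,0],[-15.5,0,0]]}'
python3 -m creep '{"xyz":[[0,0,0],[0,0,0],[0,0,0]],"rot":[[0,0,0],[0,0,0],[0,0,0]]}'
python3 - <<'E'
from h import *
st();im,d,m,T,W=bar('w6')
s=bot.state();A=Ro.from_euler('z',-5,degrees=True).inv()*Ro.from_euler('xyz',s['tcp_rot'],degrees=True);u=-A.as_matrix()[:,2];print('up in stand',u,'lean',np.degrees(np.arctan2(-u[0],u[2])))
print('stand F',Ro.from_euler('z',-5,degrees=True).inv().apply(s['wrist_force']),'rod axis pos',s['ee_pos']+Ro.from_euler('xyz',s['tcp_rot'],degrees=True).apply([0,0,38.4]))
E
```

```text
clock: 13.2
ee_pos: [540.9, 240.5, 157.4]
tcp_rot: [164.3, -0.1, 85.0]
wrist_force: [-0.9, -1.5, 6.1]
finger_gap: 13.2
finger_force: 60.6
clock: 13.5
ee_pos: [541.0, 240.5, 157.4]
tcp_rot: [164.4, -0.1, 85.0]
wrist_force: [-3.6, -1.0, 8.2]
finger_gap: 13.1
finger_force: 60.9
13.5 [541.   240.48 157.35] [ 1.6436e+02 -6.0000e-02  8.5000e+01] F [-3.6 -1.   8.2] T [-0.21  0.39 -0.09] 13.1 60.9
mirror n 0 [nan nan nan]
rod 3544 z(x) [1.30000e-03 3.33746e+01] y(x) [ 0.0001 -0.0137]
mirror rect ((106.46517181396484, -0.3605995178222656), (43.29423904418945, 2.925626516342163), 89.97152709960938)
up in stand [-2.69556651e-01 -9.17439758e-04  9.62984096e-01] lean 15.637893477090628
stand F [-2.03568781 -1.85457116  8.60888379] rod axis pos [551.32249569 239.59912087 120.34015181]h.py:20: RuntimeWarning: Mean of empty slice.
  print('mirror n',k.sum(),T[k].mean(0).round(2))
  ret = um.true_divide(
```

View pics/w6.png

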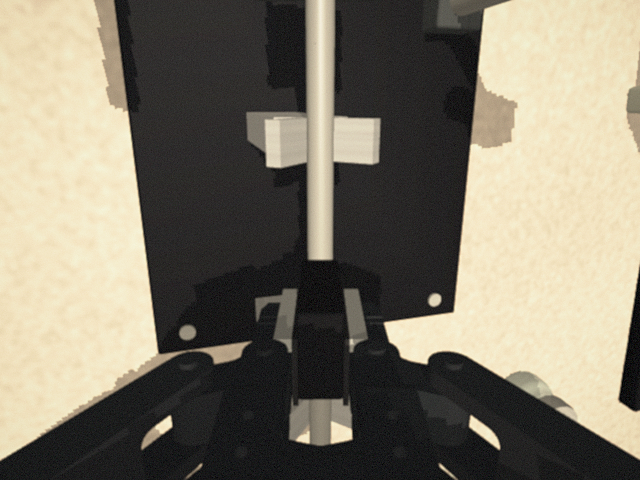

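Rod is seated in the near V-block (px (320,140)), and the tab is gripped. I'll check the centring along the rod and refine the swing angle, removing any camera tilt using the plate plane.

Run:
```python
from h import *
z=dict(np.load('w1.npz'));W,u,v=world(z['d'],z);D=z['d'].ravel()
m=(D>0)&(W[:,2]>7)&(W[:,2]<17)&(u>285)&(u<440)&(v<270)&(v>75)
c=np.linalg.lstsq(np.c_[W[m,:2],np.ones(m.sum())],W[m,2],rcond=None)[0];print('plate tilt deg',np.degrees(c[:2]))
a=np.radians(-5);dx=W[:,0]-551.8;dy=W[:,1]-239
X=np.cos(a)*dx+np.sin(a)*dy;Y=-np.sin(a)*dx+np.cos(a)*dy;Z=W[:,2]-(W[:,:2]@c[:2]+c[2])-108
k=(D>0)&(Z>5)&(Z<90)&(X<-30)&(X>-98)&(Y>168.3)&(Y<172)
p=np.polyfit(X[k],Z[k],1);r=Z[k]-np.polyval(p,X[k]);kk=abs(r)<1.5;p=np.polyfit(X[k][kk],Z[k][kk],1);print('arm',np.degrees(np.arctan(-p[0])),p,k.sum(),kk.sum())
k=(D>0)&(Z>30)&(X<-98)&(Y>116)&(Y<160);q=np.c_[X[k],Z[k]]
print('plate pts: ',q[q[:,1]>np.percentile(q[:,1],97)].mean(0),q[q[:,1]<np.percentile(q[:,1],3)].mean(0),q.mean(0))
im,d=bot.get_image("wrist");m=bot.camera_model("wrist");s=bot.state();W,u,v=world(d,m)
r=(d.ravel()>0)&(W[:,2]>114)&(W[:,2]<136)&(abs(W[:,0]-555)<24)&(W[:,1]>285)&(W[:,1]<315)&(v<175)&(v>110)&((u<305)|(u>336))
R=cv2.minAreaRect(W[r,:2].astype(np.float32));print(R,'along from tcp',(np.array(R[0])-s['ee_pos'][:2])@[np.cos(np.radians(85)),np.sin(np.radians(85))]);st()
```

```text
plate tilt deg [-0.01525763 -0.0941623 ]
arm 23.91806044678254 [-0.44351617  5.87295934] 358 335
plate pts:  [-107.77350311   65.05124051] [-120.04645074   38.84993452] [-111.46533479   56.26296596]
((556.3206787109375, 299.35699462890625), (16.12261199951172, 42.93223571777344), 84.88971710205078) along from tcp 59.985236056534475
13.6 [541.01 240.48 157.33] [ 1.6436e+02 -6.0000e-02  8.5000e+01] F [-2.7 -1.3  7. ] T [-0.27  0.29 -0.06] 13.4 60.9
```

```bash
python3 -m creep '{"xyz":[[0,0,0],[0,0,0],[0,0,0],[0,0,0],[0,0,0]],"rot":[[0.1,0,0],[0.1,0,0],[0.1,0,0],[0.1,0,0],[0.1,0,0]]}'
python3 - <<'E'
from h import *
st();print(bot.finish_job())
E
```

```text
clock: 14.1
ee_pos: [541.0, 240.5, 157.3]
tcp_rot: [164.5, -0.1, 85.0]
wrist_force: [-2.0, -1.8, 6.6]
finger_gap: 12.9
finger_force: 60.8
14.1 [541.03 240.49 157.33] [ 1.6446e+02 -6.0000e-02  8.5000e+01] F [-2.  -1.8  6.6] T [-0.25  0.3  -0.04] 12.9 60.8
the job is handed in; nothing more can be done
None
```

The job is handed in at 14.1 s: the bar rests in both V-blocks with the tab midway, still gripped and leaning about 15.5° to the -x side; that angle comes from the measured swing-arm angle (about 23.9°), since I had no view through the inspection camera to confirm the cross is centred.

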